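Open a material-test jar in the jar holder

TASK

Open the square amber test jar so that its metal strips can be examined: lift it by its glass body, never by the cap, and set it upright and fully down in the jar holder that keeps it from turning. Then unscrew the cap all the way while the jar stays seated, lift it off, and lay it gently on the foam pad, open side down. Keep the jar upright, drop nothing, and leave the round bottle, the glass dish and the brush where they are.

Things in the scene. Friction and masses are not known exactly. Their poses are not given: they have to be found in the camera images.
- jar: Square wide-mouth jar of amber glass, 0.36 kg without cap, two thin metal strips inside; loose, upright on the worktop at the start. Body 60 x 60 mm, vertical edges rounded (8 mm); side faces flat from 3 to 51 mm above the bottom, shoulder ends at 62 mm, neck (36 mm wide, 41 over the thread) ends at 84 mm. Origin: centre of the bottom; z up, x and y square to the side faces.
- cap: Black ribbed screw cap, 50 mm in diameter, 24.5 mm high, 45 g, loose; at the start screwed tight on the jar. Origin: centre of its lower, open edge; z up through its closed top. Screwed on, the origin is 64.5 mm above the jar's bottom, 2.5 mm above the shoulder, and the top is 89 mm above the jar's bottom. Loosened, it can shift 1 mm sideways.
- cap_top (a point): Centre of the cap's top. Right-hand thread: unscrews anticlockwise seen from above, rises 6.2 mm per turn, comes free after 1.5 to 1.8 turns (10 mm higher); turning further does no harm. A springy liner inside presses on the jar's rim with up to 10 N: the first third of a turn is stiff (about 0.2 N m), the rest easy. A jar that just stands on the worktop turns along with its cap.
- jar_holder: Jar holder of aluminium with black rubber faces, fixed to the worktop: plate 112 x 112 x 6 mm with four cheeks 46 mm long that stand round a square seat 65 x 65 mm wide, open at the corners; the rubber lips flare outward at the top and end 34 mm above the worktop. Origin: centre of the underside; x and y square to the cheeks, z up. The jar fits in any of four quarter turns with 2.5 mm to spare on each side.
- holder_seat (a point): Centre of the seat's floor, 8 mm above the worktop, axes as the holder's; a seated jar's origin lies here.
- foam_pad: Off-white foam pad, 148 x 106 mm and 14 mm thick, fixed flat on the worktop. Origin: centre of the underside; y along its long side, x along its short side, z up.
- round_bottle: Bystander: round amber bottle with white cap, 48 mm wide, 92 mm high, standing loose; origin at the centre of its bottom.
- petri_dish: Bystander: shallow round glass dish with lid, 69 mm wide, 17 mm high, loose; origin at the centre of its bottom.
- brush: Bystander: small wooden-handled brush, 157 mm long, 14 mm wide, 10 mm high, lying loose; origin at the middle of its underside, y along it.
Mind the look-alikes: they are no part of the job. Of the things like the cap, leave any that is blue; of the rest the larger one is meant.

How it is judged:
By the outcome, as a careful person would: the job done as asked, in the order asked, and still so for the second after the job is handed in, with the robot touching nothing.
It also fails if it takes over 72 s, if anything falls off the work surface, if the arm or the gripper's body presses on something with over 40 N, if the wrist force passes 120 N, or if a joint passes its speed limit or range.

ROBOT

A 7-joint arm with a two-finger parallel gripper is mounted at the origin on a cart in front of the work surface, level with it; the furniture and walls round the work are solid. World frame = base frame: x ahead of the robot, y to its left, z up, the work surface at z = 0. Lengths are in m, angles in rad, forces in N, time in s.
With the tool pointing down it reaches from about 0.35 to 0.9 m from the base axis. Payload 8.1 kg.
Tool frame: the origin (TCP) lies on the centre line of the jaws, within the pads' length; the fingertips stand 14 mm ahead of it and the grasp point (between the pads) lies 5 mm behind it; z points along the fingers, y is the direction in which the jaws open and shut (so a half turn about z gives the same grasp; the last joint's range is limited). The gripper opens to 92 mm and grips with 3 to 60 N. Pads are 19 mm wide; open, the fingers measure 130 mm over their backs; the gripper's body (75 mm by 190 mm) begins 47 mm behind the grasp point.
Start: joints at [1.236, 0.434, 0.025, 1.573, -0.012, 1.134, -0.075], TCP at [0.144, -0.608, 0.241] pointing down, gripper open.
Joint ranges: [-2.62, 2.62], [-0.44, 2.09], [-1.27, 1.32], [0.08, 2.57], [-1.32, 4.46], [0.12, 2], [-2.74, 2.74]. Speed limits (rad/s): [2.22, 2.22, 3.01, 3.01, 3.14, 3.14, 3.14].

INTERFACE

Orientations are given as a rotation vector (axis times angle).
In Python, from cell import observe, eyes, arm gives the robot as it stands.
- The arm moves only by the tool step_arm, never from a script. Its argument "series" is a list that holds one entry, the list of rows, each a list of 5 numbers: the finger opening in m, from 0 to 0.0918, then the shift along the world's x, y, z in m, then the turn about the world's z in degrees. In form: [[[hand, dx, dy, dz, spin], ...]]. A call has 1 to 20 rows; each row is the pose to reach, as a shift and turn from the pose measured when the call began; what a row does not reach only later rows make up. A row lasts 1/12 s, in which the tool goes at most 41.7 mm and 7.16 degrees, less where a joint would pass 70% of its speed; a pose out of reach is approached as far as the arm can. A call with a gripper value outside its range is refused whole. The fingers move at their own pace and stop on an object; "squeeze" is the grip in N (left out, the last holds). Time passes only in rows, so rows that repeat a pose let the fingers close. It gives the time, the measured TCP pose, the force and the opening at its end, in the units of the state.
- observe(): the state, without advancing time (a new reading comes with each control period).
- eyes.get_image(name): name is "side" or "top"; returns (picture, depth): 384x512x3 uint8, red, green, blue; 384x512 float32, m along the optical axis (not along the pixel's ray), 0 where there is no reading.
- eyes.camera_params(name): a dict with "intrinsics" (3x3 intrinsics, pixels), "position" and "attitude" of the camera in the world. Camera axes: x right, y down, z forward; pixel columns grow to the right and rows downward; lengths in m; the calibration is good to about 2 mm. A picture is of the moment at which its call begins. camera_params takes no time and is no camera call.
- arm.sign_off(): hands the job in, once; it reports no verdict.
The state is a dict: "clock": time; "joints": joint angles; "dq": joint speeds; "joint_efforts": joint torques, N m; "position": TCP position; "ee_rot": TCP orientation; "force": force on the tool from outside, world axes, zero at the start; "ft_torque": the same for the moment, N m; "width": opening from 0.0 (shut) to 1.0 (fully open).
Only numpy, scipy, OpenCV 4.12 (cv2) and the standard library are available. Lean on these libraries where they do the work, as an engineer would, in place of code of your own. Each camera call takes 0.05 s, during which the arm holds its last target.

## Working session

There is one attempt and no reset: what is moved stays moved. The work goes in short steps, Python scripts to look and compute and a tool call to move; the robot and the scene stay as the last step left them, time stands still between calls to the robot, and variables do not carry over. Pictures are saved under pics/ and viewed, and the job is handed in when it is done.

Besides the shell and the picture viewer there is one more tool, called by a JSON object that holds its "api" and its "payload". step_arm: Moves the arm, as the interface text tells. Its arguments: {"type":"object","properties":{"series":{"type":"array"},"squeeze":{"type":"number"}},"required":["series"]}

```bash
mkdir -p pics; ls
cat > h.py <<'E'
import numpy as np, cv2
from cell import observe, eyes, arm
from scipy.spatial.transform import Rotation as R
def snap(n,tag):
    im,d=eyes.get_image(n); cv2.imwrite(f'pics/{tag}.png',im[:,:,::-1]); np.save(f'pics/{tag}.npy',d); return im,d
E
python3 - <<'E'
from h import *
for n in('top','side'):
    snap(n,n+'0'); p=eyes.camera_params(n); print(n,p)
print(observe())
E
```

```text
pics
top {'intrinsics': array([[469.65296814,   0.        , 257.94409522],
       [  0.        , 469.65296814, 188.0330817 ],
       [  0.        ,   0.        ,   1.        ]]), 'position': array([ 0.34179409, -0.09014965,  1.11327703]), 'attitude': array([-2.14326897,  2.10671429, -0.17203541])}
side {'intrinsics': array([[355.20592099,   0.        , 252.59256001],
       [  0.        , 355.20592099, 193.00830362],
       [  0.        ,   0.        ,   1.        ]]), 'position': array([ 0.45098314, -0.7766424 ,  0.56487447]), 'attitude': array([-2.18291833,  0.16068037, -0.08364653])}
{'clock': 0.1, 'joints': array([ 1.23638255,  0.43513087,  0.02496336,  1.57398508, -0.01158374,
        1.13403269, -0.07512245]), 'dq': array([-0.00020971, -0.00375321,  0.00152432, -0.00019176, -0.00063223,
       -0.0014576 , -0.00138405]), 'joint_efforts': array([ 3.46444882e-03, -6.69132400e+01,  9.88377593e-01, -3.15150797e+01,
       -6.05705101e-02,  3.74820444e-02,  4.49551283e-05]), 'position': array([ 0.14343916, -0.60786533,  0.24004541]), 'ee_rot': array([-3.11915735e+00, -3.63040267e-01,  4.70683895e-04]), 'force': array([-0.32217056,  0.02279385, -0.99070764]), 'ft_torque': array([0.02517919, 0.00384675, 0.00694874]), 'width': 0.9985839694319603}
```

View pics/top0.png

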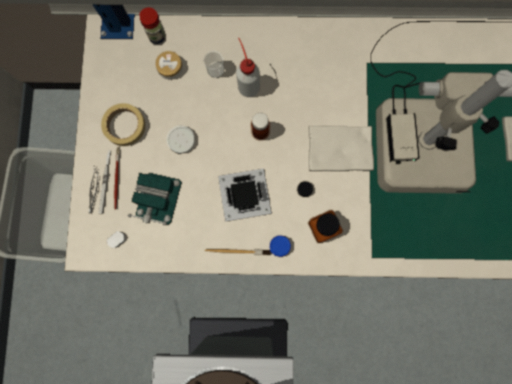

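View pics/side0.png

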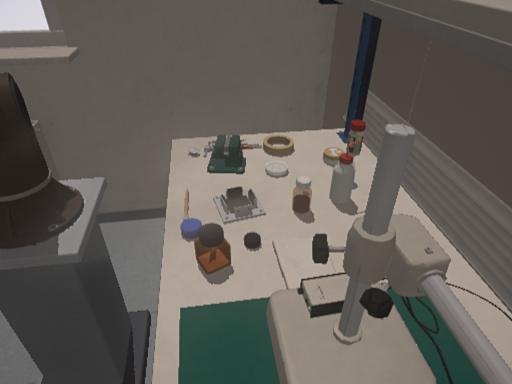

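```bash
cat >> h.py <<'E'
P={n:eyes.camera_params(n) for n in('top','side')}
def proj(n,X):
    p=P[n];c=R.from_rotvec(p['attitude']).as_matrix().T@(np.array(X,float)-p['position']);u=p['intrinsics']@c;return u[:2]/u[2]
def ray(n,uv):
    p=P[n];return p['position'],R.from_rotvec(p['attitude']).as_matrix()@np.linalg.solve(p['intrinsics'],[uv[0],uv[1],1.])
def onz(n,uv,z):
    o,d=ray(n,uv);return o+d*(z-o[2])/d[2]
def dpt(n,uv,D):
    o,d=ray(n,uv);return o+d*D
def cloud(n,D):
    p=P[n];v,u=np.mgrid[:384,:512];d=np.stack([u,v,np.ones_like(u)],-1)@np.linalg.inv(p['intrinsics']).T@R.from_rotvec(p['attitude']).as_matrix().T
    return p['position']+d*D[...,None]
E
python3 - <<'E'
from h import *
print(proj('top',[0,0,0]),proj('top',[.144,-.608,.24]),proj('side',[.144,-.608,.24]))
im=cv2.imread('pics/top0.png');D=np.load('pics/top0.npy')
C=cloud('top',D)
for nm,uv in dict(jar=(328,223),cap2=(305,189),blue=(280,246),bottle=(260,120),holder=(245,195),pad=(340,148),dish=(182,140),brush=(230,251),table=(200,230),micro=(490,90),micro2=(430,170),mat=(400,240),green=(156,195)).items(): print(nm,C[uv[1],uv[0]].round(4))
cv2.imwrite('pics/top_crop.png',cv2.resize(im[105:270,190:390],None,fx=4,fy=3.6,interpolation=cv2.INTER_CUBIC)[:600])
E
```

```text
[219.74583418 426.6303643 ] [558.16342936 391.11647741] [-153.75384602  433.49992629]
jar [ 0.4463 -0.2301  0.0905]
cap2 [ 0.5333 -0.1863  0.0183]
blue [ 0.398  -0.1283  0.025 ]
bottle [ 0.6771 -0.0779  0.093 ]
holder [ 0.5186 -0.0442  0.0057]
pad [ 0.6352 -0.2705  0.0155]
dish [0.6483 0.1103 0.0193]
brush [ 0.3854 -0.0121  0.0048]
table [ 0.434   0.0613 -0.0033]
micro [ 0.6381 -0.4551  0.3833]
micro2 [ 0.576  -0.4698  0.054 ]
mat [ 0.418  -0.4102  0.0038]
green [0.5033 0.1512 0.0813]
```

View pics/top_crop.png

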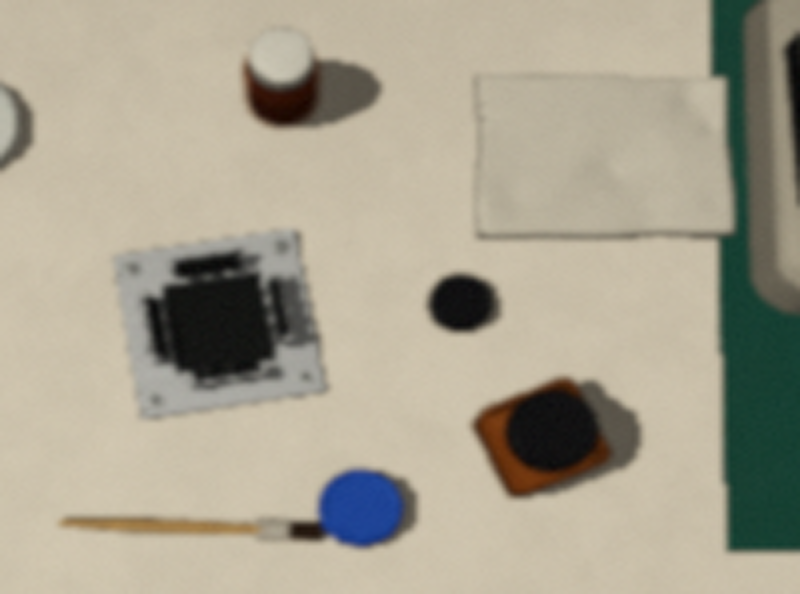

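```bash
cat > m.py <<'E'
from h import *
im=cv2.imread('pics/top0.png');hsv=cv2.cvtColor(im,cv2.COLOR_BGR2HSV);D=np.load('pics/top0.npy');C=cloud('top',D)
def comp(mask,uv,k=3):
    mask=cv2.morphologyEx(mask.astype(np.uint8),cv2.MORPH_CLOSE,np.ones((k,k)))
    n,l,s,c=cv2.connectedComponentsWithStats(mask); i=l[uv[1],uv[0]]
    return (l==i).astype(np.uint8),s[i],c[i]
H,S,V=[hsv[...,i].astype(int) for i in range(3)]
# jar
for nm,uv,m,z in [('jarcap',(328,223),V<50,.089),('smallcap',(305,189),V<60,.018),('blue',(280,246),(H>95)&(H<130)&(S>120),.025)]:
    k,s,c=comp(m,uv); ct=max(cv2.findContours(k,0,1)[0],key=cv2.contourArea); (x,y),(a,b),t=cv2.minAreaRect(ct)
    w=onz('top',c,z); print(nm,c.round(1),s[:5],w.round(4),'dia',(a*b)**.5,'m',np.sqrt(4*s[4]/np.pi)*(1.113-z)/469.65)
am=((H<16)|(H>172))&(S>110)&(V>40)
k,s,c=comp(am|(V<50),(328,223)); ct=max(cv2.findContours(k,0,1)[0],key=cv2.contourArea)
r=cv2.minAreaRect(ct);bx=cv2.boxPoints(r); print('jar box',r); 
for z in(.05,.0):print(z,[onz('top',p,z)[:2].round(4) for p in bx])
e=np.array([onz('top',p,.05) for p in bx]);d=np.diff(e,axis=0);print('edge ang',np.degrees(np.arctan2(d[:,1],d[:,0])),np.linalg.norm(d,axis=1),e.mean(0))
# jar from heights
Z=C[...,2]
sub=(slice(205,250),slice(300,350))
print('cap centroid depth',C[(Z>.08)&(Z<.1)&(np.mgrid[:384,:512][1]>300)&(np.mgrid[:384,:512][1]<350)&(np.mgrid[:384,:512][0]>200)].mean(0))
# pad
pm=(abs(C[...,0]-.635)<.09)&(abs(C[...,1]+.27)<.10)&(Z>.008)&(Z<.03)
k,s,c=comp(pm,(340,148)); ct=max(cv2.findContours(k,0,1)[0],key=cv2.contourArea);r=cv2.minAreaRect(ct);bx=cv2.boxPoints(r)
e=np.array([onz('top',p,.014) for p in bx]);print('pad',r,e[:,:2].round(4).tolist(),e.mean(0),np.linalg.norm(np.diff(e,axis=0),axis=1))
# holder
hm=((S<50)&(V<200)|(V<70))
k,s,c=comp(hm,(245,195),3); ct=max(cv2.findContours(k,0,1)[0],key=cv2.contourArea);r=cv2.minAreaRect(ct);bx=cv2.boxPoints(r)
e=np.array([onz('top',p,.006) for p in bx]);d=np.diff(e,axis=0);print('holder',s,r,e[:,:2].round(4).tolist(),e.mean(0),np.linalg.norm(d,axis=1),np.degrees(np.arctan2(d[:,1],d[:,0])))
o=im.copy();cv2.drawContours(o,[ct],-1,(0,0,255),1)
cv2.imwrite('pics/hold.png',cv2.resize(o[150:280,190:370],None,fx=4,fy=4,interpolation=cv2.INTER_CUBIC))
E
python3 m.py
```

```text
jarcap [327.7 224.1] [317 213  23  23 408] [ 0.444  -0.2296  0.089 ] dia 21.90890160960429 m 0.04969477983058125
smallcap [305.1 188.7] [298 182  15  14 173] [ 0.5341 -0.1866  0.018 ] dia 13.490737563232042 m 0.034603330708918606
blue [279.8 245.7] [270 236  21  20 331] [ 0.3988 -0.1278  0.025 ] dia 19.493588689617926 m 0.0475580046371637
jar box ((325.31036376953125, 226.22412109375), (25.867372512817383, 28.23088836669922), 66.80140686035156)
0.05 [array([ 0.4567, -0.1886]), array([ 0.4831, -0.2476]), array([ 0.4294, -0.2701]), array([ 0.4034, -0.2115])]
0.0 [array([ 0.4621, -0.1933]), array([ 0.4897, -0.2551]), array([ 0.4335, -0.2785]), array([ 0.4063, -0.2172])]
edge ang [ -65.88750258 -157.31791839  113.93133032] [0.06465787 0.05818948 0.06407608] [ 0.44313975 -0.22947256  0.05      ]
cap centroid depth [ 0.44306506 -0.2289218   0.0887837 ]
pad ((340.5, 148.5), (45.0, 63.0), 90.0) [[0.6896, -0.1962], [0.6919, -0.3489], [0.5802, -0.3463], [0.5779, -0.1962]] [ 0.63488598 -0.27189308  0.014     ] [0.15269229 0.11165807 0.1501166 ]
holder [     0      0    512    384 168124] ((255.5, 191.5), (383.0, 511.0), 90.0) [[1.0197, 0.6025], [1.0349, -0.7135], [0.1059, -0.6443], [0.0825, 0.4958]] [ 0.56075703 -0.06487248  0.006     ] [1.31605673 0.93159748 1.14037762] [-89.33906461 175.74502573  91.17489706]
```

View pics/hold.png

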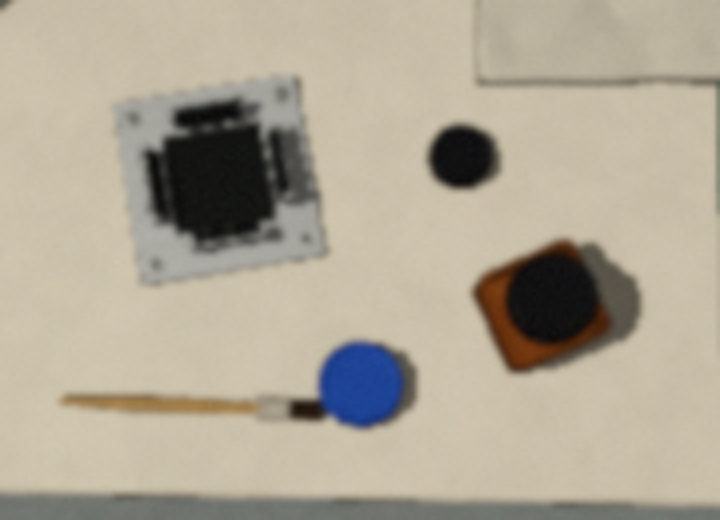

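```bash
cat > m2.py <<'E'
from h import *
im=cv2.imread('pics/top0.png');g=cv2.resize(im[155:235,205:285],None,fx=8,fy=8,interpolation=cv2.INTER_CUBIC)
hsv=cv2.cvtColor(g,cv2.COLOR_BGR2HSV);print(hsv[10,10],hsv[20*8,18*8],hsv[300,300])
m=((hsv[...,1]<26)|(hsv[...,2]<70)).astype(np.uint8)
m=cv2.morphologyEx(cv2.morphologyEx(m,cv2.MORPH_CLOSE,np.ones((25,25))),cv2.MORPH_OPEN,np.ones((25,25)))
ct=max(cv2.findContours(m,0,1)[0],key=cv2.contourArea)
def px(p): return (np.array(p)+.5)/8-.5+[205,155]
r=cv2.minAreaRect(ct);bx=cv2.boxPoints(r);e=np.array([onz('top',px(p),.006) for p in bx]);d=np.diff(e,axis=0)
print('holder',e[:,:2].round(4).tolist(),e.mean(0).round(4),np.linalg.norm(d,axis=1),np.degrees(np.arctan2(d[:,1],d[:,0])))
cv2.drawContours(g,[ct],-1,(0,0,255),1)
dk=(hsv[...,2]<35).astype(np.uint8);cc=max(cv2.findContours(dk,0,1)[0],key=cv2.contourArea);r2=cv2.minAreaRect(cc);print('seat',onz('top',px(r2[0]),.008).round(4),np.array(r2[1])/8/469*1.105, r2[2])
cv2.drawContours(g,[np.int32(cv2.boxPoints(r2))],-1,(0,255,0),1);cv2.drawContours(g,[np.int32(bx)],-1,(255,0,0),1)
cv2.imwrite('pics/h2.png',g[:600])
# pad, jar refined
for nm,(r0,r1,c0,c1),z in[('pad',(118,178,300,378),.014)]:
    q=cv2.resize(im[r0:r1,c0:c1],None,fx=8,fy=8,interpolation=cv2.INTER_CUBIC);cv2.imwrite('pics/pad.png',cv2.resize(q,None,fx=1,fy=1))
# heights around the pad/microscope
C=cloud('top',np.load('pics/top0.npy'));
for y in(-.34,-.36,-.38,-.40,-.43,-.46):
  print(y,[ (round(x,2),C[...,2][(abs(C[...,1]-y)<.01)&(abs(C[...,0]-x)<.02)].max().round(3) if ((abs(C[...,1]-y)<.01)&(abs(C[...,0]-x)<.02)).any() else None) for x in np.arange(.5,.8,.04)])
E
python3 m2.py
```

```text
[ 21  41 200] [ 23  32 170] [40 36 21]
holder [[0.5645, 0.0238], [0.5857, -0.0874], [0.4761, -0.1075], [0.4555, 0.0019]] [ 0.5205 -0.0423  0.006 ] [0.11317538 0.11140275 0.11125937] [ -79.21116565 -169.62870689  100.68203361]
seat [ 0.5173 -0.0418  0.008 ] [0.06148217 0.05836467] 81.52884674072266
-0.34 [(np.float64(0.5), np.float64(0.009)), (np.float64(0.54), np.float64(0.007)), (np.float64(0.58), np.float64(0.017)), (np.float64(0.62), np.float64(0.017)), (np.float64(0.66), np.float64(0.016)), (np.float64(0.7), np.float64(0.017)), (np.float64(0.74), np.float64(0.495)), (np.float64(0.78), np.float64(0.007))]
-0.36 [(np.float64(0.5), np.float64(0.008)), (np.float64(0.54), np.float64(0.055)), (np.float64(0.58), np.float64(0.055)), (np.float64(0.62), np.float64(0.056)), (np.float64(0.66), np.float64(0.08)), (np.float64(0.7), np.float64(0.085)), (np.float64(0.74), np.float64(0.496)), (np.float64(0.78), np.float64(0.009))]
-0.38 [(np.float64(0.5), np.float64(0.008)), (np.float64(0.54), np.float64(0.059)), (np.float64(0.58), np.float64(0.089)), (np.float64(0.62), np.float64(0.09)), (np.flo
[... 394 characters left out ...]
64(0.74), np.float64(0.496)), (np.float64(0.78), np.float64(0.067))]
-0.43 [(np.float64(0.5), np.float64(0.007)), (np.float64(0.54), np.float64(0.057)), (np.float64(0.58), np.float64(0.243)), (np.float64(0.62), np.float64(0.261)), (np.float64(0.66), np.float64(0.267)), (np.float64(0.7), np.float64(0.268)), (np.float64(0.74), np.float64(0.496)), (np.float64(0.78), np.float64(0.03))]
-0.46 [(np.float64(0.5), np.float64(0.007)), (np.float64(0.54), np.float64(0.059)), (np.float64(0.58), np.float64(0.243)), (np.float64(0.62), np.float64(0.41)), (np.float64(0.66), np.float64(0.411)), (np.float64(0.7), np.float64(0.267)), (np.float64(0.74), np.float64(0.469)), (np.float64(0.78), np.float64(0.012))]
```

View pics/h2.png

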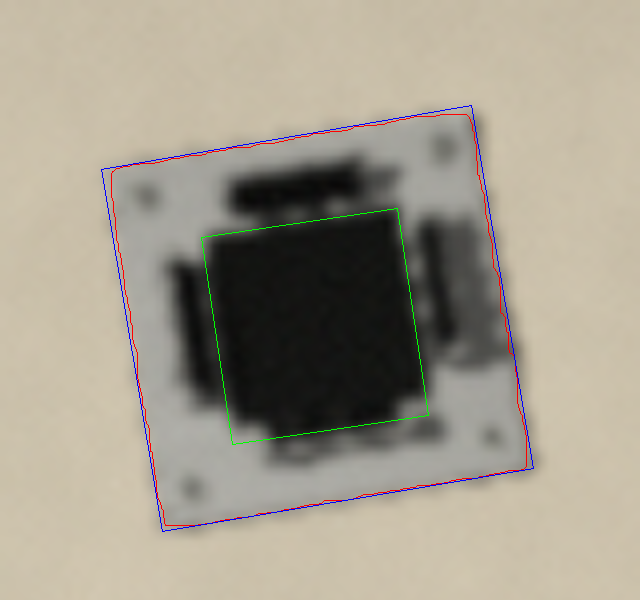

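```bash
cat > m3.py <<'E'
from h import *
im=cv2.imread('pics/top0.png')
def lines(crop,fn,z,nm):
    r0,r1,c0,c1=crop
    g=cv2.resize(im[r0:r1,c0:c1],None,fx=8,fy=8,interpolation=cv2.INTER_CUBIC);hsv=cv2.cvtColor(g,cv2.COLOR_BGR2HSV).astype(int)
    m=fn(hsv).astype(np.uint8);m=cv2.morphologyEx(cv2.morphologyEx(m,cv2.MORPH_CLOSE,np.ones((15,15))),cv2.MORPH_OPEN,np.ones((15,15)))
    ct=max(cv2.findContours(m,0,1)[0],key=cv2.contourArea);bx=cv2.boxPoints(cv2.minAreaRect(ct));pts=ct[:,0].astype(float);out=[]
    L=[]
    for i in range(4):
        a,b=bx[i],bx[(i+1)%4];t=b-a;l=np.linalg.norm(t);t=t/l;n=np.array([-t[1],t[0]])
        s=(pts-a)@t;q=pts[(abs((pts-a)@n)<14)&(s>.2*l)&(s<.8*l)]
        vx,vy,x,y=cv2.fitLine(q.astype(np.float32),cv2.DIST_HUBER,0,.01,.01).ravel()
        w=[onz('top',(np.array([x+k*vx,y+k*vy])+.5)/8-.5+[c0,r0],z) for k in(-60,60)]
        L.append(w);v=w[1]-w[0];out.append(np.degrees(np.arctan2(v[1],v[0]))%90)
    def X(l1,l2):
        d1=(l1[1]-l1[0])[:2];d2=(l2[1]-l2[0])[:2];k=np.linalg.solve(np.c_[d1,-d2],(l2[0]-l1[0])[:2]);return l1[0][:2]+k[0]*d1
    c=np.array([X(L[i],L[(i+1)%4]) for i in range(4)]);print(nm,np.round(out,1),'centre',c.mean(0).round(4),'sides',np.linalg.norm(np.roll(c,-1,0)-c,axis=1).round(4))
    cv2.drawContours(g,[ct],-1,(0,255,0),1);cv2.imwrite(f'pics/l_{nm}.png',g)
lines((155,235,205,285),lambda h:(h[...,1]<26)|(h[...,2]<70),.006,'holder')
lines((203,250,300,350),lambda h:((h[...,1]>110)&(h[...,2]>40))|(h[...,2]<60),.045,'jar')
lines((118,178,300,368),lambda h:h[...,1]<36,.014,'pad')
C=cloud('side',np.load('pics/side0.npy'));D=C[...,2]
# side view: check of cap centre
s=cv2.imread('pics/side0.png');hs=cv2.cvtColor(s,cv2.COLOR_BGR2HSV)
cv2.imwrite('pics/s_crop.png',cv2.resize(s[160:290,170:290],None,fx=5,fy=4.6,interpolation=cv2.INTER_CUBIC))
o=s.copy()
for X in([.444,-.2295,.089],[.444,-.2295,0],[.5205,-.0425,.008]):
    print(proj('side',X))
E
python3 m3.py; python3 -c "
import cv2,numpy as np
a=cv2.imread('pics/l_jar.png');b=cv2.imread('pics/l_pad.png');h=max(a.shape[0],b.shape[0]);f=lambda x:cv2.copyMakeBorder(x,0,h-x.shape[0],0,0,0)
cv2.imwrite('pics/lj.png',cv2.resize(np.hstack([f(a),f(b)]),(800,420)))"
```

```text
holder [10.8 10.9 10.9 10.7] centre [ 0.5204 -0.0422] sides [0.1101 0.1105 0.1104 0.1101]
jar [24.5 22.2 24.5 24.1] centre [ 0.4438 -0.2301] sides [0.0584 0.0637 0.0584 0.0657]Traceback (most recent call last):
  File "m3.py", line 21, in <module>
    lines((118,178,300,368),lambda h:h[...,1]<36,.014,'pad')
    ~~~~~^^^^^^^^^^^^^^^^^^^^^^^^^^^^^^^^^^^^^^^^^^^^^^^^^^^
  File "m3.py", line 7, in lines
    ct=max(cv2.findContours(m,0,1)[0],key=cv2.contourArea);bx=cv2.boxPoints(cv2.minAreaRect(ct));pts=ct[:,0].astype(float);out=[]
ValueError: max() iterable argument is empty
[ WARN:0@0.025] global loadsave.cpp:275 findDecoder imread_('pics/l_pad.png'): can't open/read file: check file path/integrity
Traceback (most recent call last):
AttributeError: 'NoneType' object has no attribute 'shape'
```

```bash
sed -i '/pad.)$/d' m3.py; sed -i "s/^o=s.copy()/o=s.copy()\nfor X in([.4438,-.2298,.089],[.5204,-.0422,.008]):\n    q=proj('side',X);cv2.circle(s,tuple(int(round(v)) for v in q),0,(0,255,0),-1)\nyy=np.radians(10.8)\nfor a,b in((1,1),(1,-1),(-1,1),(-1,-1)):\n    X=[.5204+.056*(a*np.cos(yy)-b*np.sin(yy)),-.0422+.056*(a*np.sin(yy)+b*np.cos(yy)),.006];q=proj('side',X);cv2.circle(s,tuple(int(round(v)) for v in q),0,(0,0,255),-1)\nyy=np.radians(24)\nfor a,b in((1,1),(1,-1),(-1,1),(-1,-1)):\n    X=[.4438+.028*(a*np.cos(yy)-b*np.sin(yy)),-.2298+.028*(a*np.sin(yy)+b*np.cos(yy)),.003];q=proj('side',X);cv2.circle(s,tuple(int(round(v)) for v in q),0,(0,0,255),-1)\ncv2.imwrite('pics\/s_crop.png',cv2.resize(s[165:285,170:290],None,fx=5,fy=5,interpolation=cv2.INTER_NEAREST))/" m3.py; python3 m3.py
```

```text
holder [10.8 10.9 10.9 10.7] centre [ 0.5204 -0.0422] sides [0.1101 0.1105 0.1104 0.1101]
jar [24.5 22.2 24.5 24.1] centre [ 0.4438 -0.2301] sides [0.0584 0.0637 0.0584 0.0657]
[209.25078159 230.56295826]
[212.14031654 261.64906174]
[237.5273945  203.89997755]
```

View pics/s_crop.png

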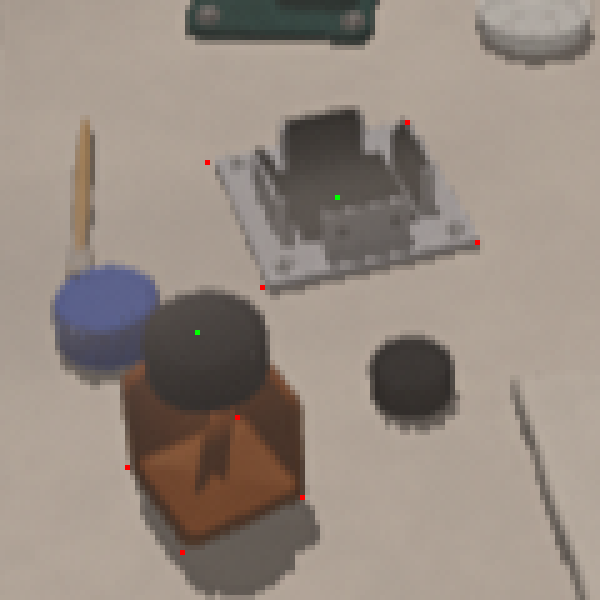

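```bash
cat >> h.py <<'E'
def st():
    o=observe();M=R.from_rotvec(o['ee_rot']).as_matrix();y=np.degrees(np.arctan2(M[1,1],M[0,1]))
    print('t',round(float(o['clock']),2),'pos',o['position'].round(4),'jawyaw',round(y,2),'tilt',M[:,2].round(3),'F',o['force'].round(1),'T',o['ft_torque'].round(2),'w',round(o['width']*91.8,1),'q',o['joints'].round(2));return o,y
E
python3 - <<'E'
from h import *
o,y=st()
print('to jar',np.array([.4448,-.2298])-o['position'][:2])
E
```

```text
t 0.1 pos [ 0.1434 -0.6079  0.24  ] jawyaw -76.72 tilt [-0.     0.001 -1.   ] F [-0.3  0.  -1. ] T [0.03 0.   0.01] w 91.7 q [ 1.24  0.44  0.02  1.57 -0.01  1.13 -0.08]
to jar [0.30136084 0.37806533]
```

{"api": "step_arm", "payload": {"series": [[[0.0918,0.01,0.012,0,4],[0.0918,0.03,0.036,0,10],[0.0918,0.05,0.063,0,16],[0.0918,0.072,0.09,0,22],[0.0918,0.094,0.118,0,28],[0.0918,0.116,0.146,0,35],[0.0918,0.138,0.173,0,42],[0.0918,0.16,0.201,0,49],[0.0918,0.182,0.228,0,56],[0.0918,0.204,0.256,0,63],[0.0918,0.226,0.284,-0.01,70],[0.0918,0.247,0.31,-0.02,77],[0.0918,0.267,0.335,-0.03,84],[0.0918,0.283,0.355,-0.04,91],[0.0918,0.293,0.368,-0.05,97],[0.0918,0.299,0.375,-0.06,100.7],[0.0918,0.301,0.378,-0.07,100.7],[0.0918,0.301,0.378,-0.07,100.7],[0.0918,0.301,0.378,-0.07,100.7]]]}}

```text
clock: 1.68
position: [0.4436, -0.2303, 0.1695]
ee_rot: [-1.714, -2.63, 0.003]
force: [-0.2, -0.5, -0.1]
width: 0.998
```

Run:
```python
from h import *
st()
for n in('top','side'):
    snap(n,n+'1')
a=cv2.imread('pics/top1.png')[150:290,230:400];b=cv2.imread('pics/side1.png')[120:300,140:340]
cv2.imwrite('pics/a1.png',cv2.resize(a,None,fx=4,fy=4,interpolation=cv2.INTER_CUBIC));cv2.imwrite('pics/b1.png',cv2.resize(b,None,fx=3.3,fy=3.3,interpolation=cv2.INTER_CUBIC))
```

```text
t 1.68 pos [ 0.4436 -0.2303  0.1695] jawyaw 23.82 tilt [-0.003 -0.    -1.   ] F [-0.2 -0.5 -0.1] T [-0.06 -0.13 -0.02] w 91.6 q [ 0.77  0.36 -0.51  1.93  0.22  0.91  0.56]
```

View pics/a1.png

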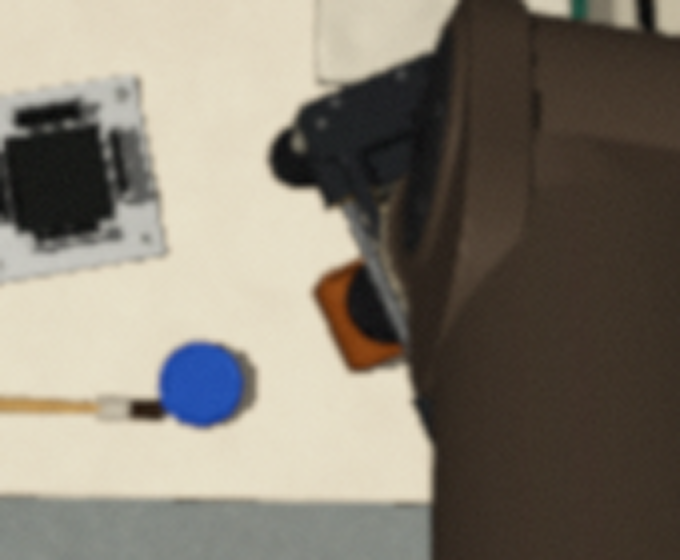

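View pics/b1.png

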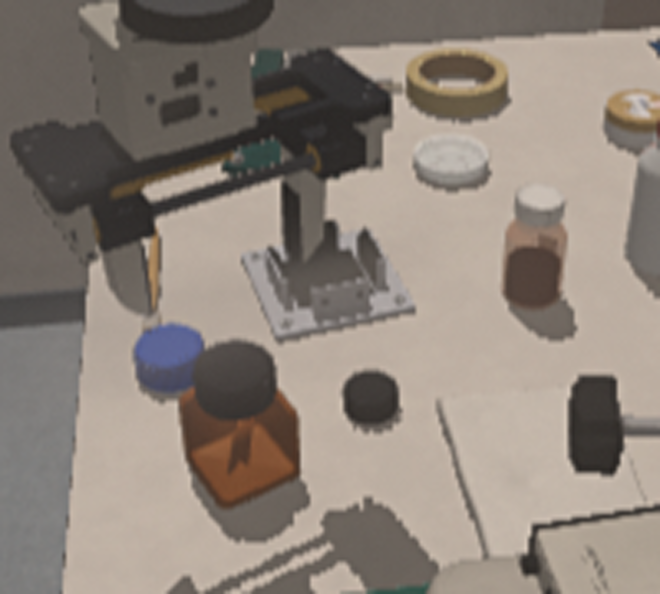

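Run:
```python
from h import *
yy=np.radians(23.82)
s=cv2.imread('pics/side1.png')
for w,c in((.0459,(0,0,255)),(-.0459,(0,0,255)),(0,(0,255,0)),(.065,(255,0,0)),(-.065,(255,0,0))):
  for l in(-.0095,.0095):
    q=proj('side',[.4436+w*np.cos(yy)-l*np.sin(yy),-.2303+w*np.sin(yy)+l*np.cos(yy),.1555]);print(q.round(1));cv2.circle(s,tuple(int(round(v)) for v in q),0,c,-1)
cv2.imwrite('pics/b2.png',cv2.resize(s[150:250,160:270],None,fx=6,fy=6,interpolation=cv2.INTER_NEAREST))
```

```text
[230.1 199.4]
[225.4 194.6]
[186.3 215.3]
[182.2 209.8]
[208.8 207.1]
[204.4 202. ]
[238.6 196.3]
[233.8 191.6]
[176.5 218.8]
[172.5 213.3]
```

View pics/b2.png

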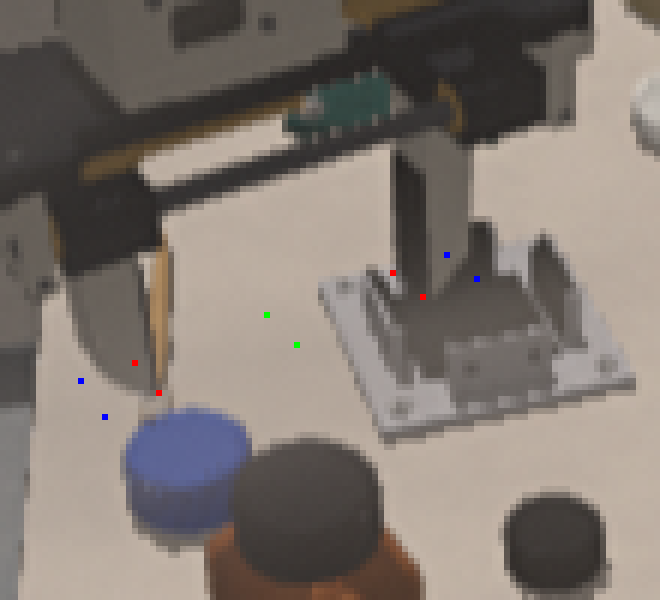

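{"api": "step_arm", "payload": {"series": [[[0.0918,0.0015,0.0003,-0.015,0.2],[0.0918,0.0015,0.0003,-0.04,0.2],[0.0918,0.0015,0.0003,-0.065,0.2],[0.0918,0.0015,0.0003,-0.09,0.2],[0.0918,0.0015,0.0003,-0.11,0.2],[0.0918,0.0015,0.0003,-0.122,0.2],[0.0918,0.0015,0.0003,-0.1265,0.2],[0.0918,0.0015,0.0003,-0.1265,0.2],[0.0918,0.0015,0.0003,-0.1265,0.2]]], "squeeze": 30}}

```text
clock: 2.53
position: [0.4458, -0.2312, 0.0446]
ee_rot: [1.712, 2.633, -0.003]
force: [0.5, 0.1, 0.2]
width: 0.997
```

Run:
```python
from h import *
st()
im,_=snap('side','side2')
cv2.imwrite('pics/b3.png',cv2.resize(im[160:300,150:280,::-1],None,fx=4.2,fy=4.2,interpolation=cv2.INTER_CUBIC))
```

```text
t 2.53 pos [ 0.4458 -0.2312  0.0446] jawyaw 23.94 tilt [-0.001 -0.002 -1.   ] F [0.5 0.1 0.2] T [-0.04 -0.17  0.01] w 91.5 q [ 0.69  0.54 -0.42  2.04  0.37  0.63  0.43]
```

View pics/b3.png

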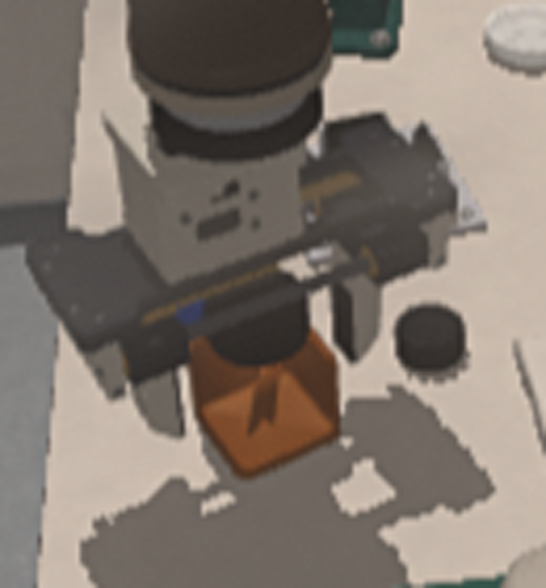

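{"api": "step_arm", "payload": {"series": [[[0.07,0,0.001,-0.001,0],[0.063,0,0.001,-0.001,0],[0.055,0,0.001,-0.001,0],[0.05,0,0.001,-0.001,0],[0.05,0,0.001,-0.001,0],[0.05,0,0.001,-0.001,0],[0.05,0,0.001,-0.001,0],[0.05,0,0.001,-0.001,0]]], "squeeze": 30}}

```text
clock: 3.25
position: [0.4465, -0.2302, 0.0441]
ee_rot: [1.711, 2.633, -0.002]
force: [-0.1, -0.6, 2.4]
width: 0.651
```

Run:
```python
from h import *
st()
```

```text
t 3.25 pos [ 0.4465 -0.2302  0.0441] jawyaw 23.96 tilt [ 0.001 -0.002 -1.   ] F [-0.1 -0.6  2.4] T [-0.   -0.17 -0.04] w 59.8 q [ 0.68  0.54 -0.42  2.04  0.37  0.63  0.43]
```

{"api": "step_arm", "payload": {"series": [[[0.05,0,0,0.008,0],[0.05,0,0,0.02,0],[0.05,0,0,0.035,0],[0.05,0,0,0.05,0],[0.05,0,0,0.062,0],[0.05,0,0,0.07,0],[0.05,0,0,0.07,0]]]}}

```text
clock: 3.83
position: [0.4469, -0.2305, 0.1155]
ee_rot: [1.71, 2.631, -0.002]
force: [0.2, -0.4, -4.8]
width: 0.652
```

Run:
```python
from h import *
o,y=st()
print('to holder',np.array([.5219,-.0424])-o['position'][:2],10.8-y)
```

```text
t 3.83 pos [ 0.4469 -0.2305  0.1155] jawyaw 23.94 tilt [ 0.002 -0.003 -1.   ] F [ 0.2 -0.4 -4.8] T [-0.04 -0.22  0.03] w 59.9 q [ 0.74  0.44 -0.48  1.98  0.29  0.78  0.51]
to holder [0.07500975 0.18806433] -13.143839686036834
```

{"api": "step_arm", "payload": {"series": [[[0.05,0.003,0.008,0,-0.5],[0.05,0.01,0.025,0,-2],[0.05,0.019,0.047,0,-4],[0.05,0.029,0.072,0,-6],[0.05,0.039,0.098,0,-8],[0.05,0.049,0.123,0,-10],[0.05,0.059,0.148,0,-12],[0.05,0.067,0.168,0,-13.1],[0.05,0.072,0.181,0,-13.1],[0.05,0.075,0.188,0,-13.1],[0.05,0.075,0.188,0,-13.1],[0.05,0.075,0.188,0,-13.1]]]}}

```text
clock: 4.83
position: [0.5212, -0.0427, 0.1149]
ee_rot: [1.999, 2.42, -0.005]
force: [-0.5, -0.3, -3.8]
width: 0.651
```

Run:
```python
from h import *
st()
a,_=snap('top','top3');b,_=snap('side','side3')
cv2.imwrite('pics/a3.png',cv2.resize(a[140:260,190:310,::-1],None,fx=5,fy=5,interpolation=cv2.INTER_CUBIC));cv2.imwrite('pics/b3b.png',cv2.resize(b[110:240,180:300,::-1],None,fx=4.6,fy=4.6,interpolation=cv2.INTER_CUBIC))
```

```text
t 4.83 pos [ 0.5212 -0.0427  0.1149] jawyaw 10.87 tilt [-0.    -0.004 -1.   ] F [-0.5 -0.3 -3.8] T [-0.06 -0.09  0.03] w 59.7 q [ 0.31  0.46 -0.44  1.94  0.27  0.8  -0.1 ]
```

View pics/a3.png

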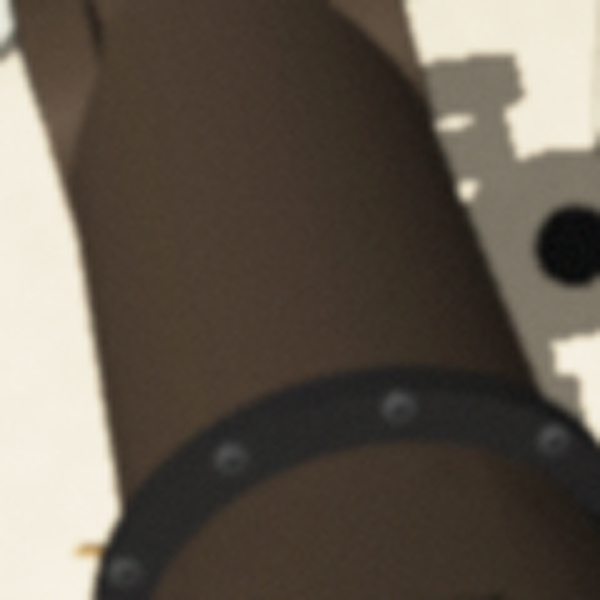

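View pics/b3b.png

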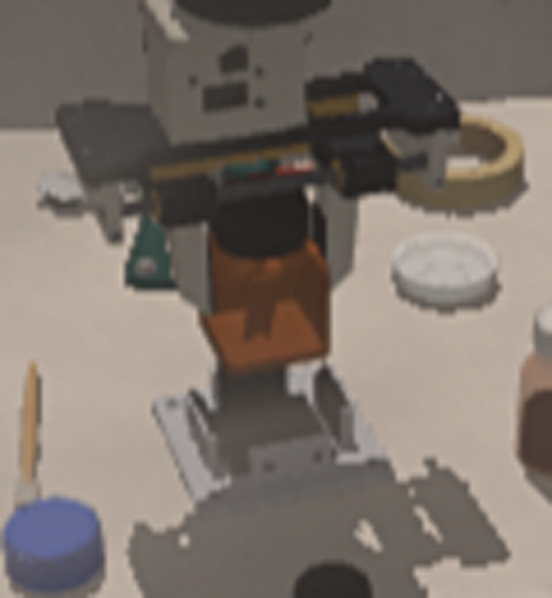

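Run:
```python
from h import *
b=cv2.imread('pics/side3.png')
def rect(c,yaw,h,z,col,img):
    y=np.radians(yaw);q=[]
    for a,b_ in((1,1),(1,-1),(-1,-1),(-1,1)):
        q.append((proj('side',[c[0]+h*(a*np.cos(y)-b_*np.sin(y)),c[1]+h*(a*np.sin(y)+b_*np.cos(y)),z])-[180,110]+.5)*8)
    cv2.polylines(img,[np.int32(q)],True,col,1)
g=cv2.resize(b[110:240,180:300],None,fx=8,fy=8,interpolation=cv2.INTER_CUBIC)
rect((.5212,-.0427),10.87,.030,.071,(0,255,0),g)
rect((.5204,-.0422),10.8,.056,.006,(0,0,255),g)
cv2.imwrite('pics/b4.png',g[360:880,120:760])
s=cv2.imread('pics/side0.png');g=cv2.resize(s[110:240,180:300],None,fx=8,fy=8,interpolation=cv2.INTER_CUBIC)
rect((.5204,-.0422),10.8,.056,.006,(0,0,255),g);rect((.5219,-.0424),10.8,.056,.006,(0,255,0),g)
cv2.imwrite('pics/b5.png',g[500:1000,120:860])
```

```text
(no output)
```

View pics/b4.png

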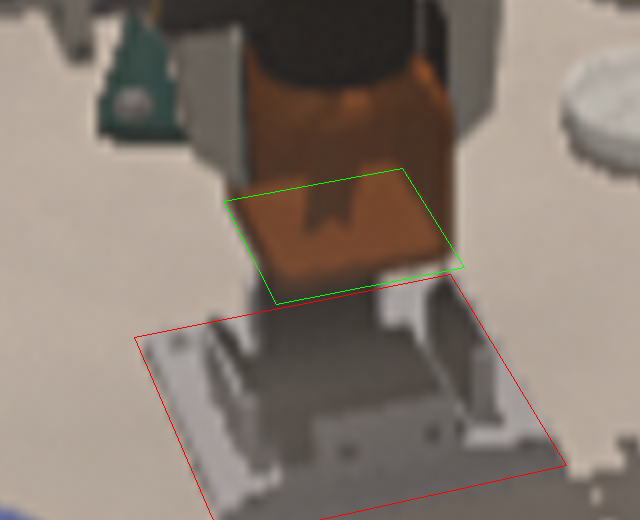

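View pics/b5.png

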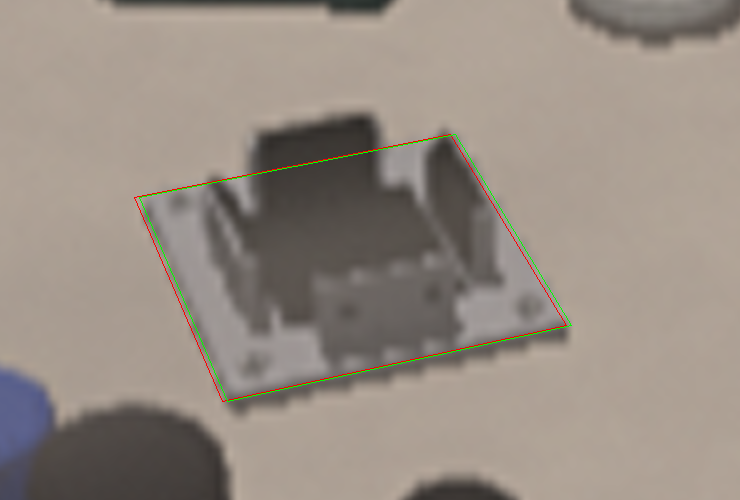

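{"api": "step_arm", "payload": {"series": [[[0.05,0.0012,0,-0.005,0],[0.05,0.0012,0,-0.014,0],[0.05,0.0012,0,-0.023,0],[0.05,0.0012,0,-0.031,0],[0.05,0.0012,0,-0.037,0],[0.05,0.0012,0,-0.041,0],[0.05,0.0012,0,-0.043,0],[0.05,0.0012,0,-0.043,0]]]}}

```text
clock: 5.6
position: [0.5221, -0.0438, 0.0716]
ee_rot: [2.002, 2.418, -0.006]
force: [-0.1, -0.1, -4.0]
width: 0.651
```

Run:
```python
from h import *
st()
b,_=snap('side','side4')
cv2.imwrite('pics/b6.png',cv2.resize(b[140:240,180:300,::-1],None,fx=5.5,fy=5.5,interpolation=cv2.INTER_CUBIC))
```

```text
t 5.6 pos [ 0.5221 -0.0438  0.0716] jawyaw 10.76 tilt [-0.001 -0.004 -1.   ] F [-0.1 -0.1 -4. ] T [-0.05 -0.16 -0.06] w 59.8 q [ 0.29  0.52 -0.41  1.97  0.32  0.71 -0.14]
```

View pics/b6.png

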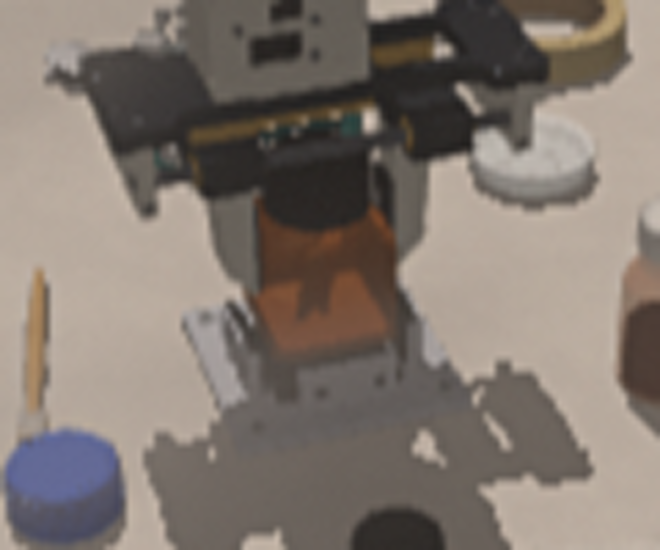

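{"api": "step_arm", "payload": {"series": [[[0.05,0.0003,0.0012,-0.002,0],[0.05,0.0003,0.0012,-0.005,0],[0.05,0.0003,0.0012,-0.008,0],[0.05,0.0003,0.0012,-0.011,0],[0.05,0.0003,0.0012,-0.014,0],[0.05,0.0003,0.0012,-0.016,0],[0.05,0.0003,0.0012,-0.018,0],[0.05,0.0003,0.0012,-0.019,0],[0.05,0.0003,0.0012,-0.019,0]]]}}

```text
clock: 6.4
position: [0.5225, -0.0426, 0.0527]
ee_rot: [2.002, 2.418, -0.006]
force: [-0.2, -0.4, -3.9]
width: 0.653
```

Run:
```python
from h import *
st()
```

```text
t 6.4 pos [ 0.5225 -0.0426  0.0527] jawyaw 10.77 tilt [-0.    -0.004 -1.   ] F [-0.2 -0.4 -3.9] T [-0.02 -0.15  0.  ] w 60.0 q [ 0.27  0.55 -0.4   1.99  0.34  0.67 -0.16]
```

Still hanging free inside the seat; lower a little more until it touches.

{"api": "step_arm", "payload": {"series": [[[0.05,0,0,-0.0007,0],[0.05,0,0,-0.0014,0],[0.05,0,0,-0.002,0],[0.05,0,0,-0.002,0]]]}}

```text
clock: 6.73
position: [0.5227, -0.0426, 0.0521]
ee_rot: [2.001, 2.417, -0.006]
force: [-5.6, -0.6, 14.5]
width: 0.653
```

Run:
```python
from h import *
st()
```

```text
t 6.73 pos [ 0.5227 -0.0426  0.0521] jawyaw 10.76 tilt [ 0.    -0.005 -1.   ] F [-5.6 -0.6 14.5] T [-0.03  1.26 -0.02] w 60.0 q [ 0.27  0.55 -0.4   1.99  0.34  0.67 -0.16]
```

{"api": "step_arm", "payload": {"series": [[[0.055,0,0,0.0005,0],[0.065,0,0,0.0005,0],[0.075,0,0,0.0005,0],[0.0918,0,0,0.0005,0],[0.0918,0,0,0.002,0],[0.0918,0,0,0.008,0],[0.0918,0,0,0.025,0],[0.0918,0,0,0.045,0],[0.0918,0,0,0.065,0],[0.0918,0,0,0.075,0],[0.0918,0,0,0.075,0]]]}}

```text
clock: 7.65
position: [0.5242, -0.0425, 0.1295]
ee_rot: [1.999, 2.415, -0.002]
force: [0.3, 0.6, 0.2]
width: 0.998
```

Run:
```python
from h import *
st()
b,_=snap('side','side5')
cv2.imwrite('pics/b7.png',cv2.resize(b[110:240,180:300,::-1],None,fx=4.6,fy=4.6,interpolation=cv2.INTER_CUBIC))
```

```text
t 7.65 pos [ 0.5242 -0.0425  0.1295] jawyaw 10.75 tilt [ 0.005 -0.005 -1.   ] F [0.3 0.6 0.2] T [-0.02 -0.13 -0.05] w 91.6 q [ 0.32  0.44 -0.45  1.92  0.26  0.83 -0.09]
```

View pics/b7.png

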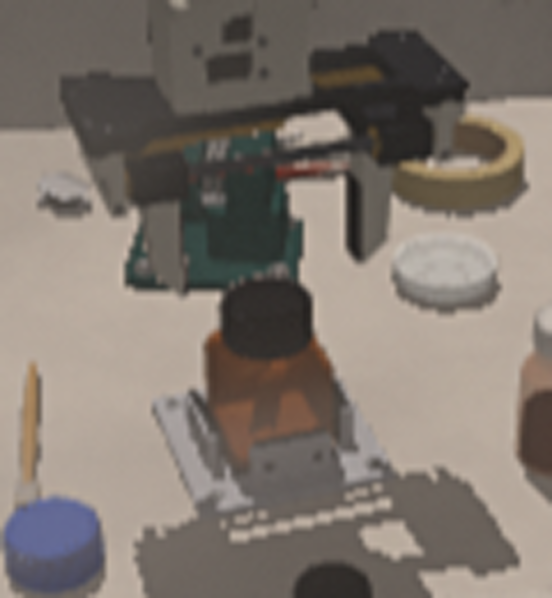

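{"api": "step_arm", "payload": {"series": [[[0.0918,-0.0014,0.0002,-0.008,0],[0.0918,-0.0014,0.0002,-0.02,0],[0.0918,-0.0014,0.0002,-0.031,0],[0.08,-0.0014,0.0002,-0.038,0],[0.07,-0.0014,0.0002,-0.04,0],[0.06,-0.0014,0.0002,-0.04,0],[0.053,-0.0014,0.0002,-0.04,0],[0.045,-0.0014,0.0002,-0.04,0],[0.04,-0.0014,0.0002,-0.04,0],[0.04,-0.0014,0.0002,-0.04,0],[0.04,-0.0014,0.0002,-0.04,0]]], "squeeze": 40}}

```text
clock: 8.62
position: [0.5226, -0.0425, 0.0885]
ee_rot: [2.0, 2.415, -0.002]
force: [0.7, 0.7, 1.2]
width: 0.53
```

Run:
```python
from h import *
st()
b,_=snap('side','side6')
cv2.imwrite('pics/b8.png',cv2.resize(b[110:240,180:300,::-1],None,fx=4.6,fy=4.6,interpolation=cv2.INTER_CUBIC))
```

```text
t 8.62 pos [ 0.5226 -0.0425  0.0885] jawyaw 10.74 tilt [ 0.004 -0.005 -1.   ] F [0.7 0.7 1.2] T [ 0.02 -0.36 -0.01] w 48.6 q [ 0.29  0.5  -0.43  1.96  0.3   0.74 -0.13]
```

View pics/b8.png

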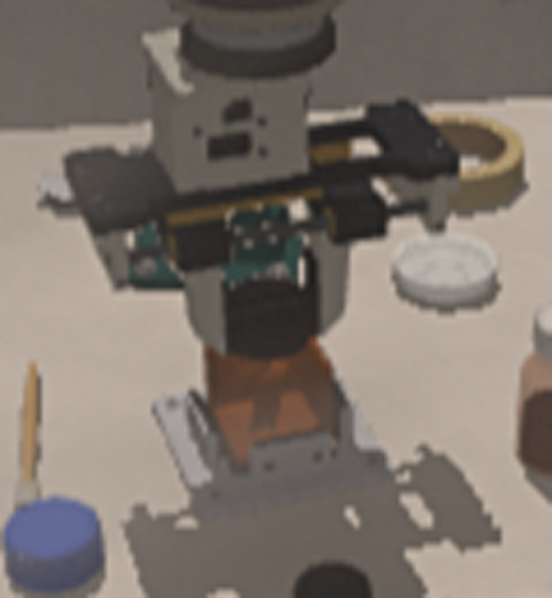

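{"api": "step_arm", "payload": {"series": [[[0.04,0,0,0.0001,4],[0.04,0,0,0.0002,9],[0.04,0,0,0.0003,15],[0.04,0,0,0.0004,21],[0.04,0,0,0.0005,28],[0.04,0,0,0.0006,35],[0.04,0,0,0.0007,42],[0.04,0,0,0.0008,49],[0.04,0,0,0.001,56],[0.04,0,0,0.0011,63],[0.04,0,0,0.0012,70],[0.04,0,0,0.0013,77],[0.04,0,0,0.0015,84],[0.04,0,0,0.0016,91],[0.04,0,0,0.0017,98],[0.04,0,0,0.0018,105],[0.04,0,0,0.002,112],[0.04,0,0,0.0021,119],[0.04,0,0,0.0022,126],[0.04,0,0,0.0023,130]]]}}

```text
clock: 10.33
position: [0.5232, -0.0415, 0.091]
ee_rot: [-1.353, 2.828, 0.01]
force: [1.8, 3.5, -0.4]
width: 0.525
```

Run:
```python
from h import *
st()
b,_=snap('side','side7')
cv2.imwrite('pics/b9.png',cv2.resize(b[110:240,180:300,::-1],None,fx=4.6,fy=4.6,interpolation=cv2.INTER_CUBIC))
```

```text
t 10.33 pos [ 0.5232 -0.0415  0.091 ] jawyaw 141.14 tilt [ 0.003  0.008 -1.   ] F [ 1.8  3.5 -0.4] T [ 0.94 -0.45 -0.12] w 48.2 q [ 0.68  0.68 -1.01  1.93  0.71  0.94  1.79]
```

View pics/b9.png

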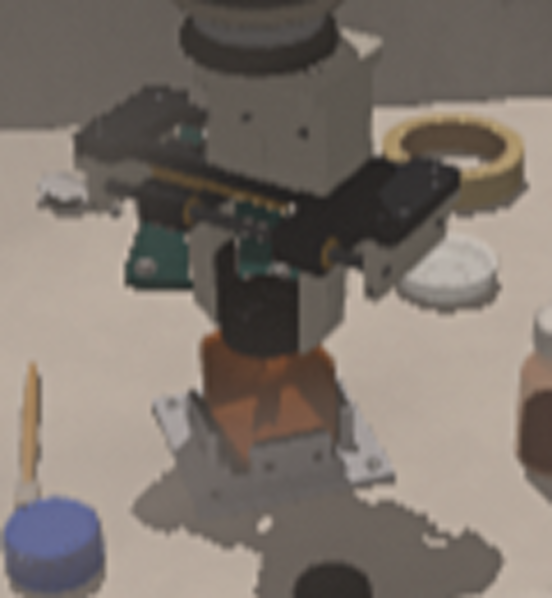

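{"api": "step_arm", "payload": {"series": [[[0.06,-0.0003,-0.0008,0,0],[0.07,-0.0003,-0.0008,0,0],[0.08,-0.0003,-0.0008,0,0],[0.08,-0.0003,-0.0008,0,-5],[0.08,-0.0003,-0.0008,0,-12],[0.08,-0.0003,-0.0008,0,-19],[0.08,-0.0003,-0.0008,0,-26],[0.08,-0.0003,-0.0008,0,-33],[0.08,-0.0003,-0.0008,0,-40],[0.08,-0.0003,-0.0008,0,-47],[0.08,-0.0003,-0.0008,0,-54],[0.08,-0.0003,-0.0008,0,-61],[0.08,-0.0003,-0.0008,0,-68],[0.08,-0.0003,-0.0008,0,-75],[0.08,-0.0003,-0.0008,0,-82],[0.08,-0.0003,-0.0008,0,-89],[0.08,-0.0003,-0.0008,0,-96],[0.08,-0.0003,-0.0008,0,-103],[0.08,-0.0003,-0.0008,0,-110],[0.08,-0.0003,-0.0008,0,-117]]]}}

```text
clock: 12.05
position: [0.5228, -0.0427, 0.0912]
ee_rot: [1.71, 2.625, -0.003]
force: [-0.8, 0.4, -0.3]
width: 0.873
```

Run:
```python
from h import *
st()
```

```text
t 12.05 pos [ 0.5228 -0.0427  0.0912] jawyaw 23.83 tilt [ 0.006 -0.007 -1.   ] F [-0.8  0.4 -0.3] T [ 0.03 -0.14 -0.02] w 80.1 q [ 0.34  0.5  -0.49  1.96  0.35  0.76  0.06]
```

{"api": "step_arm", "payload": {"series": [[[0.08,0,0,0,-7],[0.08,0,0,0,-14],[0.08,0,0,0,-21],[0.08,0,0,0,-28],[0.08,0,0,0,-35],[0.08,0,0,0,-42],[0.08,0,0,0,-49],[0.08,0,0,0,-56],[0.08,0,0,0,-63],[0.08,0,0,0,-70],[0.08,0,0,0,-77],[0.08,0,0,0,-84],[0.08,0,0,0,-91],[0.08,0,0,0,-98],[0.08,0,0,0,-105],[0.08,0,0,0,-112],[0.08,0,0,0,-119],[0.08,0,0,0,-126],[0.08,0,0,0,-133],[0.08,0,0,0,-137]]]}}

```text
clock: 13.72
position: [0.5227, -0.0427, 0.0915]
ee_rot: [3.073, -0.644, -0.014]
force: [0.5, 0.8, 0.2]
width: 0.874
```

Run:
```python
from h import *
st()
b,d=snap('side','side8')
cv2.imwrite('pics/b10.png',cv2.resize(b[110:240,180:300,::-1],None,fx=4.6,fy=4.6,interpolation=cv2.INTER_CUBIC))
```

```text
t 13.72 pos [ 0.5227 -0.0427  0.0915] jawyaw -113.67 tilt [-0.009  0.    -1.   ] F [0.5 0.8 0.2] T [ 0.08 -0.02 -0.07] w 80.2 q [-0.12  0.46  0.14  1.98 -0.09  0.71 -1.91]
```

View pics/b10.png

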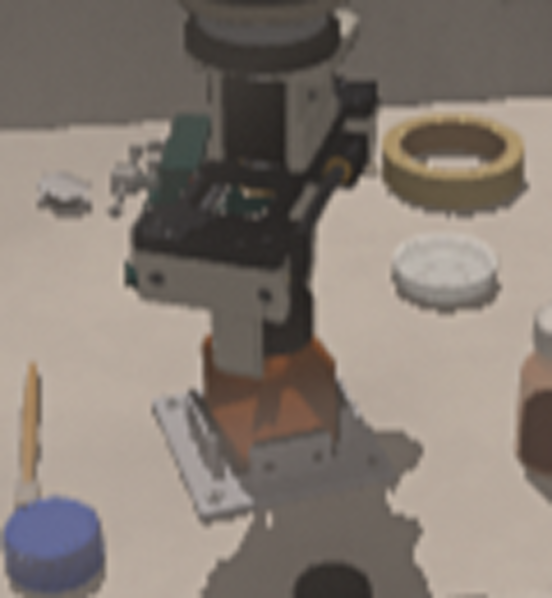

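{"api": "step_arm", "payload": {"series": [[[0.08,0,0,0,-7],[0.08,0,0,0,-14],[0.08,0,0,0,-21],[0.07,0,0,0,-25],[0.06,0,0,0,-25],[0.05,0,0,0,-25],[0.04,0,0,0,-25],[0.04,0,0,0,-25],[0.04,0,0,0,-25],[0.04,0,0,0,-25]]]}}

```text
clock: 14.6
position: [0.5231, -0.0424, 0.0915]
ee_rot: [-2.861, 1.296, 0.013]
force: [1.3, 1.8, -0.7]
width: 0.532
```

Run:
```python
from h import *
st()
```

```text
t 14.6 pos [ 0.5231 -0.0424  0.0915] jawyaw -138.74 tilt [-0.007  0.005 -1.   ] F [ 1.3  1.8 -0.7] T [ 0.35 -0.32  0.04] w 48.8 q [-0.21  0.46  0.26  1.99 -0.18  0.72 -2.26]
```

{"api": "step_arm", "payload": {"series": [[[0.04,0,0,0.0001,6],[0.04,0,0,0.0002,13],[0.04,0,0,0.0003,20],[0.04,0,0,0.0005,27],[0.04,0,0,0.0006,34],[0.04,0,0,0.0007,41],[0.04,0,0,0.0008,48],[0.04,0,0,0.0009,55],[0.04,0,0,0.0011,62],[0.04,0,0,0.0012,69],[0.04,0,0,0.0013,76],[0.04,0,0,0.0014,83],[0.04,0,0,0.0015,90],[0.04,0,0,0.0017,97],[0.04,0,0,0.0018,104],[0.04,0,0,0.0019,111],[0.04,0,0,0.002,118],[0.04,0,0,0.0021,125],[0.04,0,0,0.0023,132],[0.04,0,0,0.0024,139]]]}}

```text
clock: 16.27
position: [0.5232, -0.042, 0.094]
ee_rot: [2.204, 2.229, -0.005]
force: [0.9, 2.2, -0.4]
width: 0.536
```

Run:
```python
from h import *
st()
```

```text
t 16.27 pos [ 0.5232 -0.042   0.094 ] jawyaw 0.65 tilt [ 0.003 -0.007 -1.   ] F [ 0.9  2.2 -0.4] T [ 0.52 -0.21  0.  ] w 49.2 q [ 0.26  0.48 -0.38  1.96  0.27  0.75 -0.27]
```

{"api": "step_arm", "payload": {"series": [[[0.04,0,0,0.0001,7],[0.04,0,0,0.0002,14],[0.04,0,0,0.0003,21],[0.04,0,0,0.0005,28],[0.04,0,0,0.0006,35],[0.04,0,0,0.0007,42],[0.04,0,0,0.0008,49],[0.04,0,0,0.0009,56],[0.04,0,0,0.0011,63],[0.04,0,0,0.0012,70],[0.04,0,0,0.0013,77],[0.04,0,0,0.0014,84],[0.04,0,0,0.0015,91],[0.04,0,0,0.0017,98],[0.04,0,0,0.0018,105],[0.04,0,0,0.0019,112],[0.04,0,0,0.002,119],[0.04,0,0,0.0021,126],[0.04,0,0,0.0023,133],[0.04,0,0,0.0024,140]]]}}

```text
clock: 17.93
position: [0.5228, -0.0424, 0.0962]
ee_rot: [-1.35, 2.831, 0.009]
force: [0.1, 1.1, -0.5]
width: 0.534
```

Run:
```python
from h import *
st()
b,d=snap('side','side9')
cv2.imwrite('pics/b11.png',cv2.resize(b[110:240,180:300,::-1],None,fx=4.6,fy=4.6,interpolation=cv2.INTER_CUBIC))
```

```text
t 17.93 pos [ 0.5228 -0.0424  0.0962] jawyaw 141.01 tilt [ 0.002  0.007 -1.   ] F [ 0.1  1.1 -0.5] T [ 0.37  0.01 -0.  ] w 49.0 q [ 0.68  0.67 -1.01  1.92  0.7   0.95  1.79]
```

View pics/b11.png

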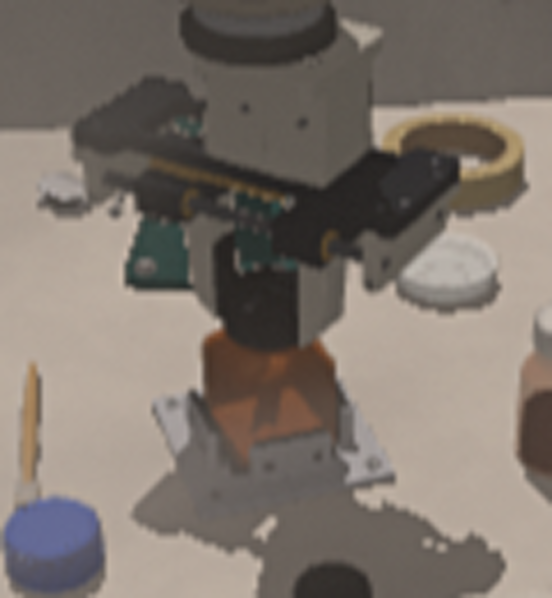

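{"api": "step_arm", "payload": {"series": [[[0.06,0,0,0,0],[0.07,0,0,0,0],[0.08,0,0,0,0],[0.08,0,0,0,-7],[0.08,0,0,0,-14],[0.08,0,0,0,-21],[0.08,0,0,0,-28],[0.08,0,0,0,-35],[0.08,0,0,0,-42],[0.08,0,0,0,-49],[0.08,0,0,0,-56],[0.08,0,0,0,-63],[0.08,0,0,0,-70],[0.08,0,0,0,-77],[0.08,0,0,0,-84],[0.08,0,0,0,-91],[0.08,0,0,0,-98],[0.08,0,0,0,-105],[0.08,0,0,0,-112],[0.08,0,0,0,-119]]]}}

```text
clock: 19.65
position: [0.523, -0.0426, 0.0964]
ee_rot: [1.752, 2.598, -0.001]
force: [-0.0, -0.0, 0.8]
width: 0.87
```

{"api": "step_arm", "payload": {"series": [[[0.08,0,0,0,-7],[0.08,0,0,0,-14],[0.08,0,0,0,-21],[0.08,0,0,0,-28],[0.08,0,0,0,-35],[0.08,0,0,0,-42],[0.08,0,0,0,-49],[0.08,0,0,0,-56],[0.08,0,0,0,-63],[0.08,0,0,0,-70],[0.08,0,0,0,-77],[0.08,0,0,0,-84],[0.08,0,0,0,-91],[0.08,0,0,0,-98],[0.08,0,0,0,-105],[0.08,0,0,0,-112],[0.08,0,0,0,-119],[0.08,0,0,0,-126],[0.08,0,0,0,-133],[0.08,0,0,0,-140]]]}}

```text
clock: 21.32
position: [0.5234, -0.0424, 0.0969]
ee_rot: [3.043, -0.772, -0.011]
force: [0.5, 0.1, 0.3]
width: 0.867
```

Run:
```python
from h import *
st()
b,d=snap('side','side10')
cv2.imwrite('pics/b12.png',cv2.resize(b[110:240,180:300,::-1],None,fx=4.6,fy=4.6,interpolation=cv2.INTER_CUBIC))
```

```text
t 21.32 pos [ 0.5234 -0.0424  0.0969] jawyaw -118.45 tilt [-0.007 -0.    -1.   ] F [0.5 0.1 0.3] T [ 0.07 -0.01 -0.02] w 79.6 q [-0.14  0.45  0.15  1.98 -0.1   0.73 -1.99]
```

View pics/b12.png

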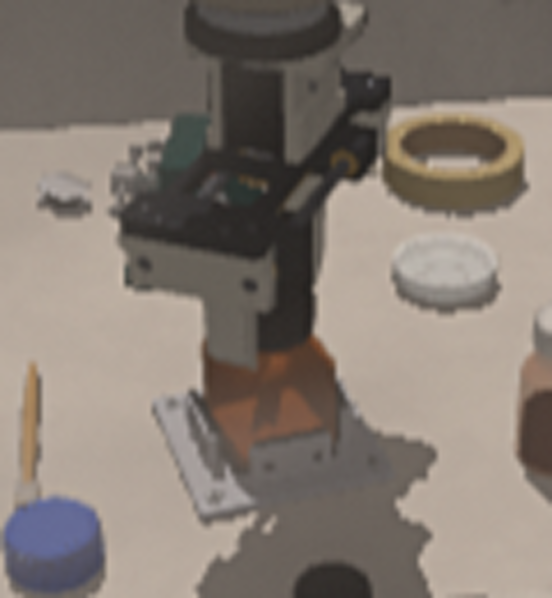

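{"api": "step_arm", "payload": {"series": [[[0.08,0,0,-0.001,-7],[0.08,0,0,-0.001,-14],[0.08,0,0,-0.001,-21],[0.06,0,0,-0.001,-21],[0.05,0,0,-0.001,-21],[0.04,0,0,-0.001,-21],[0.04,0,0,-0.001,-21],[0.04,0,0,-0.001,-21],[0.04,0,0,-0.001,-21]]]}}

```text
clock: 22.12
position: [0.5237, -0.0422, 0.096]
ee_rot: [-2.849, 1.325, 0.01]
force: [1.4, 0.6, 0.1]
width: 0.534
```

{"api": "step_arm", "payload": {"series": [[[0.04,0,0,0.0001,6],[0.04,0,0,0.0002,13],[0.04,0,0,0.0003,20],[0.04,0,0,0.0005,27],[0.04,0,0,0.0006,34],[0.04,0,0,0.0007,41],[0.04,0,0,0.0008,48],[0.04,0,0,0.0009,55],[0.04,0,0,0.0011,62],[0.04,0,0,0.0012,69],[0.04,0,0,0.0013,76],[0.04,0,0,0.0014,83],[0.04,0,0,0.0015,90],[0.04,0,0,0.0017,97],[0.04,0,0,0.0018,104],[0.04,0,0,0.0019,111],[0.04,0,0,0.002,118],[0.04,0,0,0.0021,125],[0.04,0,0,0.0023,132],[0.04,0,0,0.0024,139]]]}}

```text
clock: 23.78
position: [0.5246, -0.041, 0.099]
ee_rot: [2.226, 2.208, -0.0]
force: [0.3, 5.3, 3.9]
width: 0.535
```

Run:
```python
from h import *
st()
```

```text
t 23.78 pos [ 0.5246 -0.041   0.099 ] jawyaw -0.45 tilt [ 0.005 -0.005 -1.   ] F [0.3 5.3 3.9] T [ 1.01 -0.2  -0.11] w 49.2 q [ 0.26  0.48 -0.39  1.95  0.26  0.76 -0.28]
```

{"api": "step_arm", "payload": {"series": [[[0.04,-0.0005,-0.0005,0.0001,7],[0.04,-0.001,-0.001,0.0002,14],[0.04,-0.0012,-0.0012,0.0003,21],[0.04,-0.0014,-0.0014,0.0005,28],[0.04,-0.0014,-0.0014,0.0006,35],[0.04,-0.0014,-0.0014,0.0007,42],[0.04,-0.0014,-0.0014,0.0008,49],[0.04,-0.0014,-0.0014,0.0009,56],[0.04,-0.0014,-0.0014,0.0011,63],[0.04,-0.0014,-0.0014,0.0012,70],[0.04,-0.0014,-0.0014,0.0013,77],[0.04,-0.0014,-0.0014,0.0014,84],[0.04,-0.0014,-0.0014,0.0015,91],[0.04,-0.0014,-0.0014,0.0017,98],[0.04,-0.0014,-0.0014,0.0018,105],[0.04,-0.0014,-0.0014,0.0019,112],[0.04,-0.0014,-0.0014,0.002,119],[0.04,-0.0014,-0.0014,0.0021,126],[0.04,-0.0014,-0.0014,0.0023,133],[0.04,-0.0014,-0.0014,0.0024,140]]]}}

```text
clock: 25.45
position: [0.523, -0.0426, 0.1014]
ee_rot: [-1.325, 2.846, 0.01]
force: [-0.9, 1.8, 0.6]
width: 0.53
```

Run:
```python
from h import *
st()
b,d=snap('side','side11')
cv2.imwrite('pics/b13.png',cv2.resize(b[110:240,180:300,::-1],None,fx=4.6,fy=4.6,interpolation=cv2.INTER_CUBIC))
```

```text
t 25.45 pos [ 0.523  -0.0426  0.1014] jawyaw 139.92 tilt [-0.001  0.007 -1.   ] F [-0.9  1.8  0.6] T [ 0.4   0.01 -0.  ] w 48.7 q [ 0.69  0.66 -1.01  1.92  0.68  0.96  1.79]
```

View pics/b13.png

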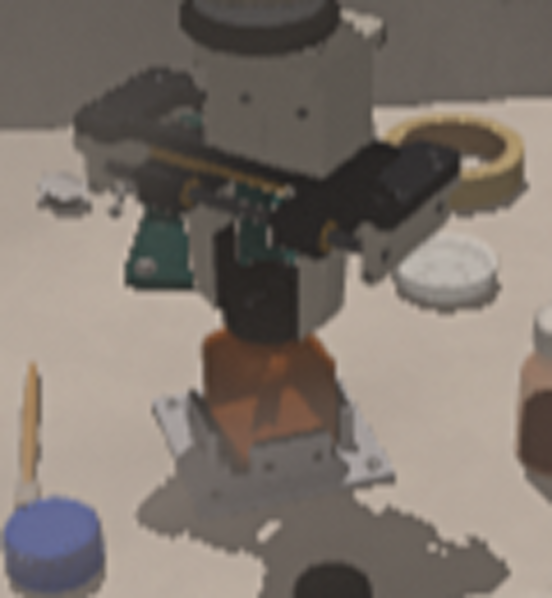

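{"api": "step_arm", "payload": {"series": [[[0.04,0,0,0.001,0],[0.04,0,0,0.002,0],[0.04,0,0,0.003,0],[0.04,0,0,0.003,0]]]}}

```text
clock: 25.83
position: [0.523, -0.0429, 0.1045]
ee_rot: [-1.334, 2.842, 0.01]
force: [-2.2, 0.1, -0.4]
width: 0.53
```

Run:
```python
from h import *
st()
```

```text
t 25.83 pos [ 0.523  -0.0429  0.1045] jawyaw 140.28 tilt [-0.001  0.006 -1.   ] F [-2.2  0.1 -0.4] T [ 0.3   0.12 -0.  ] w 48.7 q [ 0.69  0.66 -1.02  1.91  0.68  0.96  1.8 ]
```

{"api": "step_arm", "payload": {"series": [[[0.04,0,0,0.003,0],[0.04,0,0,0.007,0],[0.04,0,0,0.013,0],[0.04,0,0,0.022,0],[0.04,0,0,0.035,0],[0.04,0,0,0.05,0],[0.04,0,0,0.065,0],[0.04,0,0,0.075,0],[0.04,0,0,0.08,0],[0.04,0,0,0.08,0]]]}}

```text
clock: 26.67
position: [0.5237, -0.0428, 0.1859]
ee_rot: [-1.333, 2.841, 0.008]
force: [0.6, 0.4, -1.4]
width: 0.531
```

Run:
```python
from h import *
o,y=st()
b,d=snap('side','side12')
cv2.imwrite('pics/b14.png',cv2.resize(b[80:250,170:320,::-1],None,fx=3.5,fy=3.5,interpolation=cv2.INTER_CUBIC))
print(np.array([.637,-.255])-o['position'][:2])
```

```text
t 26.67 pos [ 0.5237 -0.0428  0.1859] jawyaw 140.26 tilt [ 0.001  0.006 -1.   ] F [ 0.6  0.4 -1.4] T [ 0.17 -0.1  -0.  ] w 48.8 q [ 0.76  0.57 -1.11  1.83  0.57  1.1   1.89]
[ 0.11333835 -0.21224211]
```

View pics/b14.png

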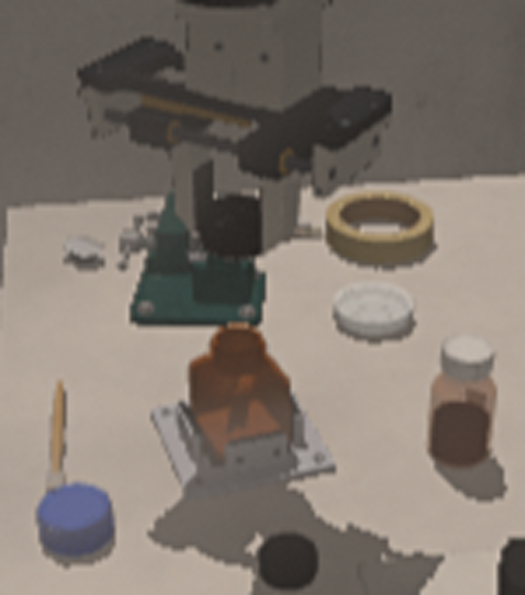

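{"api": "step_arm", "payload": {"series": [[[0.04,0.003,-0.005,0,-5],[0.04,0.008,-0.015,0,-12],[0.04,0.014,-0.027,0,-19],[0.04,0.02,-0.039,0,-26],[0.04,0.026,-0.051,0,-33],[0.04,0.032,-0.063,0,-40],[0.04,0.038,-0.075,0,-47],[0.04,0.044,-0.087,0,-54],[0.04,0.05,-0.099,0,-61],[0.04,0.056,-0.111,0,-68],[0.04,0.062,-0.123,0,-75],[0.04,0.068,-0.135,0,-82],[0.04,0.074,-0.147,0,-89],[0.04,0.08,-0.159,0,-96],[0.04,0.086,-0.17,0,-103],[0.04,0.09,-0.18,0,-110],[0.04,0.094,-0.188,0,-117],[0.04,0.098,-0.195,0,-124],[0.04,0.098,-0.195,0,-131],[0.04,0.098,-0.195,0,-138]]]}}

```text
clock: 28.38
position: [0.6207, -0.2386, 0.1835]
ee_rot: [2.182, 2.254, -0.003]
force: [0.4, 1.0, -0.2]
width: 0.531
```

Run:
```python
from h import *
o,y=st()
for n in('top','side'):
  b,d=snap(n,n+'13')
b=cv2.imread('pics/side13.png');a=cv2.imread('pics/top13.png')
cv2.imwrite('pics/b15.png',np.hstack([cv2.resize(b[80:380,170:400],(460,600)),cv2.resize(a[90:270,280:382],(340,600))]))
```

```text
t 28.38 pos [ 0.6207 -0.2386  0.1835] jawyaw 1.86 tilt [ 0.002 -0.004 -1.   ] F [ 0.4  1.  -0.2] T [ 0.02 -0.09 -0.01] w 48.8 q [ 0.55  0.59 -0.43  1.51  0.26  1.1   0.1 ]
```

View pics/b15.png

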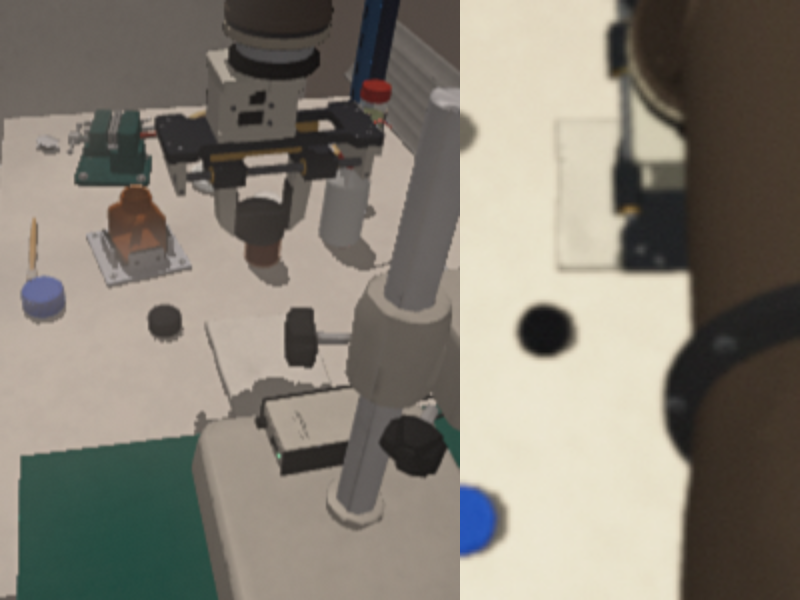

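{"api": "step_arm", "payload": {"series": [[[0.04,0.001,0,-0.01,0],[0.04,0.001,0,-0.03,0],[0.04,0.001,0,-0.052,0],[0.04,0.001,0,-0.075,0],[0.04,0.001,0,-0.097,0],[0.04,0.001,0,-0.115,0],[0.04,0.001,0,-0.128,0],[0.04,0.001,0,-0.137,0],[0.04,0.001,0,-0.143,0],[0.04,0.001,0,-0.146,0],[0.04,0.001,0,-0.146,0],[0.04,0.001,0,-0.146,0]]]}}

```text
clock: 29.48
position: [0.6223, -0.2379, 0.0386]
ee_rot: [2.175, 2.259, -0.002]
force: [0.0, -0.1, 0.1]
width: 0.533
```

Run:
```python
from h import *
o,y=st()
b,d=snap('side','side14')
cv2.imwrite('pics/b16.png',cv2.resize(b[150:280,240:390,::-1],None,fx=4.5,fy=4.5,interpolation=cv2.INTER_CUBIC))
```

```text
t 29.48 pos [ 0.6223 -0.2379  0.0386] jawyaw 2.15 tilt [ 0.003 -0.005 -1.   ] F [ 0.  -0.1  0.1] T [-0.04 -0.1  -0.04] w 49.0 q [ 0.52  0.74 -0.38  1.63  0.35  0.84  0.04]
```

View pics/b16.png

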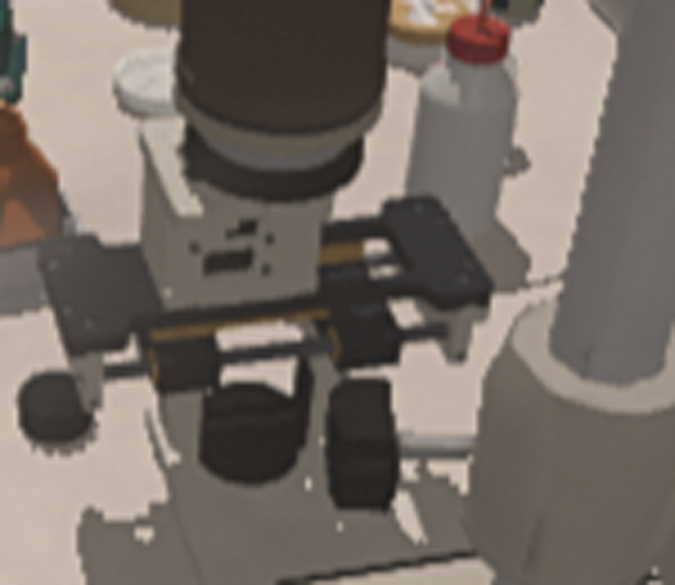

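Cap about 8 mm above the pad, over its near left part; lower in small steps.

{"api": "step_arm", "payload": {"series": [[[0.04,0,0,-0.0015,0],[0.04,0,0,-0.003,0],[0.04,0,0,-0.0045,0],[0.04,0,0,-0.0055,0],[0.04,0,0,-0.0065,0],[0.04,0,0,-0.007,0],[0.04,0,0,-0.007,0]]]}}

```text
clock: 30.12
position: [0.6224, -0.238, 0.0324]
ee_rot: [2.175, 2.258, -0.002]
force: [-4.0, 1.2, 7.3]
width: 0.537
```

{"api": "step_arm", "payload": {"series": [[[0.04,0,0,-0.0005,0],[0.04,0,0,-0.0008,0],[0.04,0,0,-0.001,0],[0.04,0,0,-0.001,0]]]}}

```text
clock: 30.45
position: [0.6224, -0.238, 0.0324]
ee_rot: [2.175, 2.258, -0.002]
force: [-3.7, 1.5, 10.6]
width: 0.533
```

{"api": "step_arm", "payload": {"series": [[[0.049,0,0,0.0003,0],[0.051,0,0,0.0003,0],[0.054,0,0,0.0003,0],[0.06,0,0,0.0003,0],[0.07,0,0,0.0003,0],[0.08,0,0,0.0003,0],[0.08,0,0,0.005,0],[0.08,0,0,0.015,0],[0.08,0,0,0.035,0],[0.08,0,0,0.065,0],[0.08,0,0,0.1,0],[0.08,0,0,0.135,0],[0.08,0,0,0.16,0],[0.08,0,0,0.16,0]]], "squeeze": 10}}

```text
clock: 31.62
position: [0.6256, -0.2383, 0.2001]
ee_rot: [2.169, 2.251, 0.006]
force: [1.1, 0.2, -0.4]
width: 0.871
```

{"api": "step_arm", "payload": {"series": [[[0.08,-0.01,0,0,0],[0.08,-0.035,0,0,0],[0.08,-0.07,0,0.01,0],[0.08,-0.105,0,0.02,0],[0.08,-0.14,0,0.03,0],[0.08,-0.17,0,0.03,0],[0.08,-0.19,0,0.03,0],[0.08,-0.2,0,0.03,0],[0.08,-0.2,0,0.03,0]]]}}

```text
clock: 32.37
position: [0.4229, -0.2386, 0.23]
ee_rot: [2.171, 2.25, 0.003]
force: [0.6, -0.3, -0.9]
width: 0.871
```

Run:
```python
from h import *
o,y=st()
T,td=snap('top','top15');S,sd=snap('side','side15')
cv2.imwrite('pics/b17.png',cv2.resize(S[120:300,160:370,::-1],None,fx=3.3,fy=3.3,interpolation=cv2.INTER_CUBIC))
cv2.imwrite('pics/a17.png',cv2.resize(T[100:300,170:390,::-1],None,fx=3,fy=3,interpolation=cv2.INTER_CUBIC))
```

```text
t 32.37 pos [ 0.4229 -0.2386  0.23  ] jawyaw 2.03 tilt [ 0.012 -0.009 -1.   ] F [ 0.6 -0.3 -0.9] T [-0.05 -0.08 -0.02] w 79.9 q [ 0.8   0.25 -0.49  1.9   0.14  1.01  0.29]
```

View pics/b17.png

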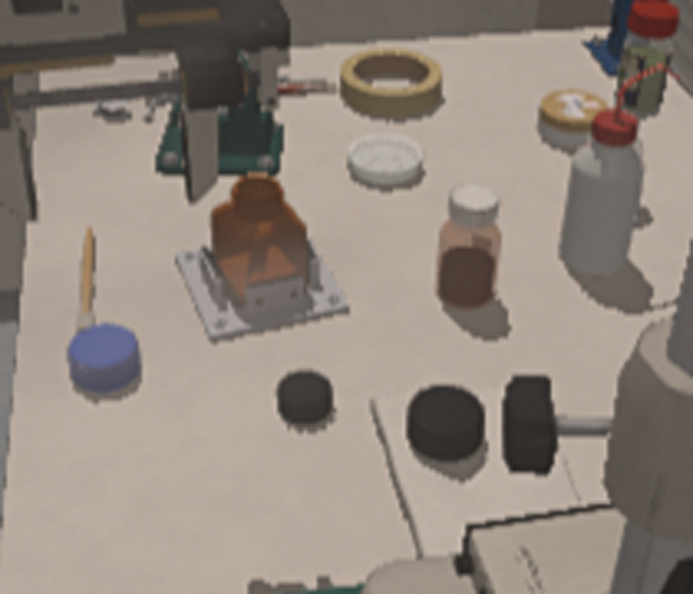

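View pics/a17.png

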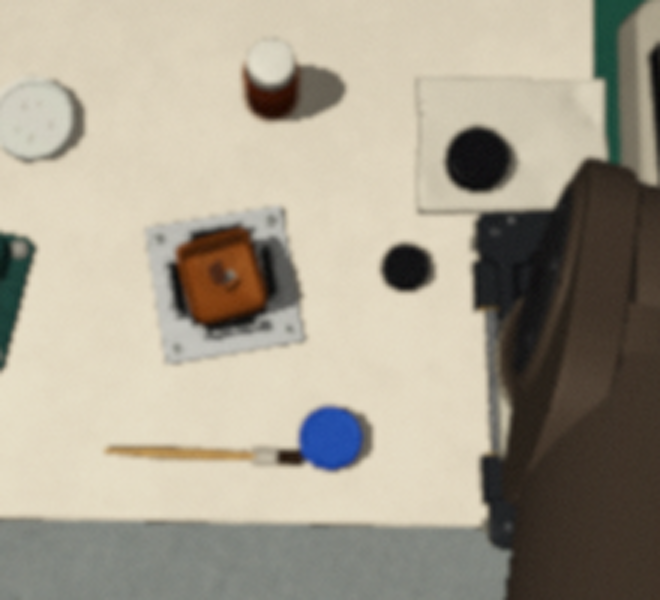

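Run:
```python
from h import *
td=np.load('pics/top15.npy');t0=np.load('pics/top0.npy');C=cloud('top',td)
u,v=proj('top',[.621,-.2395,.0385]);u,v=int(round(u)),int(round(v))
pts=C[v-6:v+7,u-6:u+7].reshape(-1,3);A=np.c_[pts[:,:2],np.ones(len(pts))];k=np.linalg.lstsq(A,pts[:,2],rcond=None)[0]
print('cap top',pts.mean(0).round(4),'slope',k[:2].round(3))
print('pad z',C[140:145,360:370,2].mean().round(4),'table',C[225:235,195:205,2].mean().round(4))
u,v=map(int,proj('top',[.5215,-.0422,.07]).round());w=C[v-18:v+19,u-18:u+19];Z=w[...,2];print('jar max z',np.sort(Z.ravel())[-8:].round(4))
m=(Z>.05)&(Z<.078);p=w[m];A=np.c_[p[:,:2],np.ones(len(p))];print('shoulder',p.mean(0).round(4),np.percentile(p[:,2],[5,50,95]).round(4))
m=Z>.083;print('rim',w[m].mean(0).round(4))
a=cv2.imread('pics/top0.png').astype(int);b=cv2.imread('pics/top15.png').astype(int);d=abs(a-b).max(2)
for n,(r,c) in dict(bottle=(slice(110,142),slice(248,274)),dish=(slice(122,158),slice(164,200)),brush=(slice(244,258),slice(203,271)),blue=(slice(234,258),slice(268,293)),small=(slice(180,198),slice(296,315))).items(): print(n,(d[r,c]>40).sum(),d[r,c].max())
```

```text
cap top [ 0.6214 -0.2385  0.0386] slope [-0.03   0.022]
pad z 0.0118 table 0.0111
jar max z [0.0973 1.1133 1.1133 1.1133 1.1133 1.1133 1.1133 1.1133]
shoulder [ 0.5153 -0.0421  0.0664] [0.0584 0.0671 0.0724]
rim [ 0.5085 -0.0437  0.1437]
bottle 0 26
dish 0 27
brush 0 26
blue 0 26
small 0 26
```

Run:
```python
from h import *
C=cloud('top',np.load('pics/top15.npy'));u,v=map(int,proj('top',[.5215,-.0422,.07]).round());w=C[v-18:v+19,u-18:u+19];Z=w[...,2]
m=(Z>.082)&(Z<.12);print(m.sum(),w[m].mean(0).round(4),np.sort(Z[m]).round(3)[::5])
C=cloud('side',np.load('pics/side15.npy'));m=(abs(C[...,0]-.522)<.04)&(abs(C[...,1]+.0425)<.04)&(C[...,2]<.12);print(np.sort(C[...,2][m])[-8:].round(4))
m&=C[...,2]>.086;print(C[m].mean(0).round(4))
arm.sign_off()
```

```text
131 [ 0.5179 -0.041   0.0896] [0.082 0.083 0.084 0.084 0.085 0.086 0.087 0.087 0.088 0.089 0.089 0.089
 0.09  0.09  0.091 0.091 0.091 0.091 0.092 0.092 0.092 0.093 0.093 0.094
 0.094 0.095 0.097]
[0.0921 0.0921 0.0924 0.0927 0.0928 0.0928 0.0932 0.0932]
[ 0.5208 -0.043   0.0898]
the job is handed in; nothing more can be done
```

The jar is open and standing in the holder, and the cap is on the foam pad, open side down. I handed the job in at about 32.5 s on the robot's clock, against the 72 s limit.

- **Jar:** I lifted it by two faces of its glass body with 30 N and lowered it into the holder. It touched the seat floor at exactly the expected height.
- **Cap:** I unscrewed it in three grips, about 690° in all, while the jar stayed in its seat. A 3 mm test lift showed only the cap's weight, so it was free. I then lifted it off and laid it on the pad with about 10 N.

**Last checks:**
- The side camera puts the jar's rim at about 92–93 mm, where 92 mm means fully seated, and the jar looks upright.
- The cap's top is level (slope at most 0.03) at 38.6 mm; 38.5 mm is expected. The cap lies well inside the pad.
- The round bottle, the glass dish, the brush and the two look-alike caps show no change between the first and last top pictures.
- The gripper is well clear of everything.

**Disagreements:**
- The top camera placed things about 2 mm short in x compared with the side camera and the grasp; I corrected for that.
- The cap sat about 2 mm lower in the jaws than I had calculated when it met the foam, so I stopped on the contact force.
- The final top-camera depth was noisy round the jar's neck (82–97 mm, with some empty pixels). For the rim height I relied on the side camera and the earlier seat contact.

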